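# Feed the soap cakes through the caddy's neck

### The job

Flip the caddy's half-open lid right back (well past upright), then slide the three round soap cakes one at a time across the shelf and through the caddy's narrow neck, so that they drop into the compartment below. Then press the lid flat shut. Leave everything else on the shelf where it is.

Things in the scene. Friction and masses are not known exactly. Their poses are not given: they have to be found in the camera images.
- shelf: White laminate shelf, fixed, its top 200 mm above the work surface, 370 mm deep (own x from -180 to +190) and 860 mm long (own y from -430 to +430). Origin: on the work surface, straight below the neck's centre. x points away from the robot (give or take the shelf's yaw), z up.
- neck (a point): Centre of the grey caddy's neck, level with the shelf's top, axes as the shelf's. An oblong opening flush with the shelf, in a flush grey collar 13 mm wide: 114 mm along x, only 74 mm along y. Below it hangs the caddy's empty compartment, 188 mm deep from the shelf's top and wider than the neck (130 mm in x, 150 mm in y).
- lid_hinge (a point): Middle of the lid's hinge line, which runs along the neck's y, 64 mm beyond the neck's centre on the neck's +x side, at the shelf's top. Fixed to the shelf.
- lid (a joint): Angle of the flip-top lid: 0 = shut flat over the neck, 1.57 = upright, 2.2 = its stop, leaning back away from the robot. Grey panel, 128 mm from hinge to free edge, 94 mm wide, 6 mm thick (1 to 7 mm above the shelf when shut), 80 g. Shut, its free edge points to the robot. Stiff hinge: stays where left, moved by 2 N at the free edge. Starts half open (0.6 to 1.1) over the neck.
- lid_edge (a point): Middle of the lid's free edge, half-way through its thickness.
- cake1_mid (a point): Centre (half-way up) of one of three alike cream round soap cakes, 96 mm across, 28 mm thick, hard, about 250 g, lying left or right of the neck. Slides when pushed on its rim; tips through the neck on edge once pushed slowly, centre just past the middle of a long edge (along x) of the neck; a fast push carries it across. Entering along x, or over 9 mm off the middle, it is held up by the edges.
- cake2_mid (a point): Centre (half-way up) of one of three alike cream round soap cakes, 96 mm across, 28 mm thick, hard, about 250 g, lying left or right of the neck. Slides when pushed on its rim; tips through the neck on edge once pushed slowly, centre just past the middle of a long edge (along x) of the neck; a fast push carries it across. Entering along x, or over 9 mm off the middle, it is held up by the edges.
- cake3_mid (a point): Centre (half-way up) of one of three alike cream round soap cakes, 96 mm across, 28 mm thick, hard, about 250 g, lying left or right of the neck. Slides when pushed on its rim; tips through the neck on edge once pushed slowly, centre just past the middle of a long edge (along x) of the neck; a fast push carries it across. Entering along x, or over 9 mm off the middle, it is held up by the edges.
- pad_holder_mid (a point): Bystander, to be left alone: round stainless scrub pad holder with a dark steel pad in it, 72 mm across, 30 mm high (48 mm with the pad), standing in one of the places where a cake could be. Point half-way up its middle.
- spray_mid (a point): Bystander, to be left alone: blue spray bottle, 72 mm across, 222 mm tall, standing near one end of the shelf. Point half-way up its middle.
- tin_mid (a point): Bystander, to be left alone: tin of scouring powder, 66 mm across, 125 mm tall, standing near one end of the shelf. Point half-way up its middle.
- brush_mid (a point): Bystander, to be left alone: scrubbing brush lying near the shelf's front edge, 200 mm along its own x, 24 mm wide, 30 mm high. Point half-way up its middle.
- handle_mid (a point): Bystander, to be left alone: green bucket handle lying flat, an arch 180 mm wide and about 90 mm deep, 15 mm high, at the shelf's left end. Point half-way up its middle.
- stopper_mid (a point): Bystander, to be left alone: round rubber sink stopper, 60 mm across, 32 mm high. Point half-way up its middle.
- pumice_mid (a point): Bystander, to be left alone: grey pumice block, 50 x 85 x 30 mm high. Point half-way up its middle.
There are look-alikes about, which are no part of the job. What is shaped like the part that bears cake3_mid but green or purple is not meant.

How it is judged:
On the way, in this order (a step that is already met when the one before it is completed fails the run):
1. the lid is flipped back beyond 1.8 rad (value of joint lid above 1.8 rad), for 0.2 s.
2. one cake is down in the compartment (((z of cake1_mid in the frame of neck below -0.055 m and horizontal distance between cake1_mid and neck below 0.075 m) or (z of cake2_mid in the frame of neck below -0.055 m and horizontal distance between cake2_mid and neck below 0.075 m) or (z of cake3_mid in the frame of neck below -0.055 m and horizontal distance between cake3_mid and neck below 0.075 m))), for 0.2 s.
3. two cakes are down in the compartment ((((z of cake1_mid in the frame of neck below -0.055 m and horizontal distance between cake1_mid and neck below 0.075 m) and (z of cake2_mid in the frame of neck below -0.055 m and horizontal distance between cake2_mid and neck below 0.075 m)) or ((z of cake1_mid in the frame of neck below -0.055 m and horizontal distance between cake1_mid and neck below 0.075 m) and (z of cake3_mid in the frame of neck below -0.055 m and horizontal distance between cake3_mid and neck below 0.075 m)) or ((z of cake2_mid in the frame of neck below -0.055 m and horizontal distance between cake2_mid and neck below 0.075 m) and (z of cake3_mid in the frame of neck below -0.055 m and horizontal distance between cake3_mid and neck below 0.075 m)))), for 0.2 s.
4. all three cakes are down in the compartment (z of each of cake1_mid, cake2_mid, cake3_mid in the frame of neck below -0.055 m and horizontal distance between each of cake1_mid, cake2_mid, cake3_mid and neck below 0.075 m), for 0.2 s.
5. the lid is shut (value of joint lid below 0.06 rad), for 0.2 s.
At the end, for the whole second after the job is handed in: All three cakes lie at rest in the compartment (centres more than 55 mm below the shelf's top and within 75 mm sideways of the neck's centre), the lid is shut to within 0.06 rad, and each of the other things is within 30 mm of where it started (all of step 4 and value of joint lid below 0.06 rad and linear speed of each of cake1, cake2, cake3 below 0.03 m/s and distance of each of pad_holder_mid, spray_mid, tin_mid, brush_mid, handle_mid, stopper_mid, pumice_mid from where it was at the start of the episode below 0.03 m); the robot touches nothing.
It fails at once if one of the other things is shifted by more than 30 mm (distance of any of pad_holder_mid, spray_mid, tin_mid, brush_mid, handle_mid, stopper_mid, pumice_mid from where it was at the start of the episode above 0.03 m).
It fails at once if one of the other things is tipped over (angle between any of pad_holder_mid, spray_mid, tin_mid, brush_mid, handle_mid, stopper_mid, pumice_mid's own z axis and vertical above 0.5 rad).
It also fails if it takes over 72 s, if anything falls off the work surface, if the arm or the gripper's body presses on something with over 40 N, if the wrist force passes 120 N, or if a joint passes its speed limit or range.

### The arm

A 6-joint arm with a two-finger parallel gripper is mounted at the origin on the work surface. World frame = base frame: x ahead of the robot, y to its left, z up, the work surface at z = 0. Lengths are in m, angles in rad, forces in N, time in s.
With the tool pointing down it reaches from about 0.275 to 0.725 m from the base axis. Payload 5.6 kg.
Tool frame: the origin (TCP) lies at the very end of the fingers, on their centre line; the grasp point (between the pads) lies 19 mm behind it; z points along the fingers, y is the line along which they close (so a half turn about z gives the same grasp; the last joint's range is limited). The gripper opens to 85 mm and grips with 20 to 120 N. Pads are 22 mm wide; open, the fingers measure 114 mm over their backs; the gripper's body (76 mm by 85 mm) begins 54 mm behind the grasp point. The pads swing forward as they close: fully open they stand 13 mm farther back than shut.
Start: joints at [1.627, 0.255, 0.108, 0, -1.424, -0.285], TCP at [0.125, 0.536, 0.231] pointing down, gripper open.
Joint ranges: [-2.95, 2.95], [-1.21, 1.97], [-1.09, 1.5], [-2.87, 1.71], [-2.94, -0.07], [-3.05, 3.05]. Speed limits (rad/s): [2.57, 2.57, 3.14, 3.14, 3.14, 3.14].

### API

Orientations are given as a unit quaternion [x, y, z, w].
In Python, from plant import bot gives the robot as it stands.
- The arm moves only by the tool arm_command, never from a script. Its argument "increments" is a list of rows, each a list of 4 numbers: the shift along the tool's x, y, z in m, then the turn about the tool's z in degrees. A call has 1 to 12 rows; each row is the pose to reach, as a shift and turn from the pose commanded when the call began, along the tool's axes at that moment; what a row does not reach only later rows make up. A row lasts 1/10 s, in which the tool goes at most 50 mm and 8.59 degrees, less where a joint would pass 70% of its speed; a pose out of reach is approached as far as the arm can. A call with a gripper value outside its range is refused whole. "gripper" is the finger opening in m, from 0 to 0.0854, set as the call begins (left out, the last holds). The fingers move at their own pace and stop on an object; "squeeze" is the grip in N (left out, the last holds). Time passes only in rows, so rows that repeat a pose let the fingers close. It gives the time, the measured TCP pose, the force, the opening and the grip force at its end, in the units of the state.
- bot.read_state(): the state, without advancing time (a new reading comes with each control period).
- bot.snapshot(name): name is "scene" or "top" or "wrist"; returns (picture, depth): 400x640x3 uint8, red, green, blue; 400x640 float32, m along the optical axis (not along the pixel's ray), 0 where there is no reading.
- bot.camera_model(name): a dict with "fx", "fy", "cx", "cy" (pixels), "pose" (4x4, takes a point from camera to world coordinates). Camera axes: x right, y up, looking along -z (the intrinsics and any distortion apply to the point x, -y, -z); pixel columns grow to the right and rows downward; lengths in m; the calibration is good to about 2 mm. A picture is of the moment at which its call begins: read the wrist's pose just before it. camera_model takes no time and is no camera call; for the wrist camera it gives the pose at the moment of the call.
- bot.hand_in(): hands the job in; it is judged then, once.
The state is a dict: "clock": time; "joints": joint angles; "joint_velocities": joint speeds; "joint_torque": joint torques, N m; "ee_pos": TCP position; "orientation": TCP orientation; "force": force on the tool from outside, world axes, zero at the start; "torque": the same for the moment, N m; "gripper_width": finger opening in m; "gripper_force": force on a finger pad.
Only numpy, scipy, OpenCV 4.12 (cv2) and the standard library are available. Lean on these libraries where they do the work, as an engineer would, in place of code of your own. Each camera call takes 0.05 s, during which the arm holds its last target. There are 200 camera calls.

## Working session

There is one attempt and no reset: what is moved stays moved. The work goes in short steps, Python scripts to look and compute and a tool call to move; the robot and the scene stay as the last step left them, time stands still between calls to the robot, and variables do not carry over. Pictures are saved under pics/ and viewed, at most 10 in all, crops included, and the job is handed in when it is done.

Besides the shell and the picture viewer there is one more tool, called after "Call:" in YAML: its name, and indented under it one key for each argument. arm_command: Moves the arm, as the interface text tells. Its arguments: {"type":"object","properties":{"increments":{"type":"array"},"gripper":{"type":"number"},"squeeze":{"type":"number"}},"required":["increments"]}

```bash
mkdir -p pics
cat > h.py <<'E'
import numpy as np, cv2
from plant import bot
def snap(n):
    im,d=bot.snapshot(n); return im,d,bot.camera_model(n)
def ray(c,u,v,z):
    P=np.array(c["pose"]); d=P[:3,:3]@np.array([(u-c["cx"])/c["fx"],-(v-c["cy"])/c["fy"],-1]); o=P[:3,3]
    return o+d*(z-o[2])/d[2]
def cloud(c,d):
    P=np.array(c["pose"]); v,u=np.indices(d.shape)
    p=np.stack([(u-c["cx"])/c["fx"]*d,-(v-c["cy"])/c["fy"]*d,-d],-1)
    return p@P[:3,:3].T+P[:3,3]
E
python3 - <<'E'
from h import *
s=bot.read_state(); print(s)
for n in("top","scene"):
    im,d,c=snap(n); print({k:v for k,v in c.items()})
    np.savez(n+".npz",im=im,d=d); cv2.imwrite(f"pics/{n}0.png",im[:,:,::-1])
E
```

```text
{'clock': 0.0, 'joints': array([ 1.62661536e+00,  2.55769309e-01,  1.07013157e-01, -5.05741836e-04,
       -1.42390350e+00, -2.84539253e-01]), 'joint_velocities': array([-0.00026798, -0.00091115,  0.00112658, -0.00101265, -0.00045261,
       -0.00142098]), 'joint_torque': array([-9.63249295e-04, -3.86632633e+01,  2.37944573e+01,  5.36513865e+00,
       -6.03114124e-03, -5.95994678e-06]), 'ee_pos': array([0.12455389, 0.53520157, 0.23038271]), 'orientation': array([ 9.93463293e-01, -1.14147951e-01, -8.87147141e-05,  9.60562914e-04]), 'force': array([-0.84200104,  0.20907222, -0.43931545]), 'torque': array([ 0.02806887, -0.0061687 ,  0.02564166]), 'gripper_force': 0.0, 'gripper_width': 0.08536834168518892}
{'fx': 496.352701477541, 'fy': 496.352701477541, 'cx': 321.3892055166853, 'cy': 200.459143781878, 'pose': array([[-0.02172131,  0.99113004, -0.1311085 ,  0.29872733],
       [-0.99973197, -0.02258377, -0.00509477,  0.06368826],
       [-0.00801051,  0.13096269,  0.99135493,  1.65702816],
       [ 0.        ,  0.        ,  0.        ,  1.        ]])}
{'fx': 447.73400130567, 'fy': 447.73400130567, 'cx': 324.57962045584804, 'cy': 200.39144567380444, 'pose': array([[-0.76501897, -0.43444957,  0.47539411,  1.2228224 ],
       [ 0.64377252, -0.53584533,  0.54628447,  0.88236394],
       [ 0.01740466,  0.72396364,  0.68961854,  1.26871396],
       [ 0.        ,  0.        ,  0.        ,  1.        ]])}
```

View pics/top0.png

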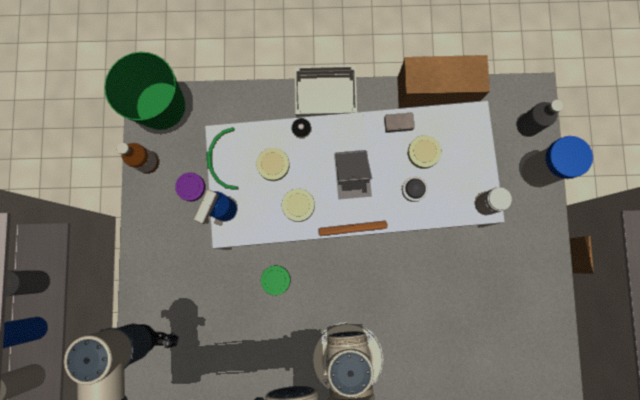

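View pics/scene0.png

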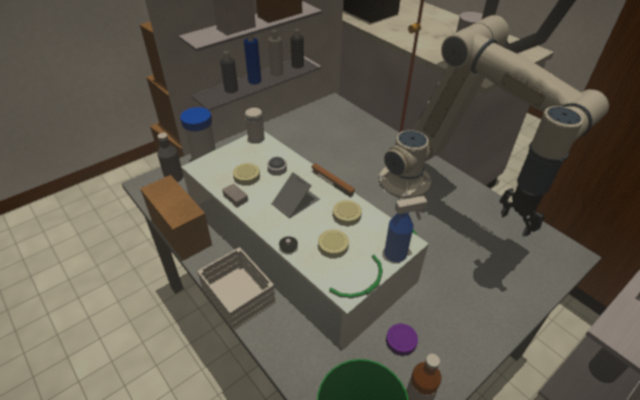

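The top view shows three cream cakes at (273,164), (298,205) and (425,152), and the neck and lid at about (353,175). The pad holder is at (414,188), the stopper at (302,127), the pumice at (399,121) and the brush at (353,228). The green disc (275,280) and purple disc (190,187) are look-alikes lying off the shelf, so the cream ones are the targets. Next I measure them.

Run:
```python
from h import *
z=np.load("top.npz"); im,d=z["im"],z["d"]; c=bot.camera_model("top")
p=cloud(c,d); hsv=cv2.cvtColor(im,cv2.COLOR_RGB2HSV)
m=cv2.inRange(hsv,(18,35,120),(38,160,255)); m[:100]=0;m[240:]=0
for k in cv2.findContours(m,cv2.RETR_EXTERNAL,cv2.CHAIN_APPROX_NONE)[0]:
    if cv2.contourArea(k)>300:
        (u,v),r=cv2.minEnclosingCircle(k); print("cake",u,v,r,ray(c,u,v,.228).round(4),p[int(v),int(u)].round(4))
# shelf
sh=((abs(p[...,2]-.2)<.008)&(hsv[...,1]<60)&(hsv[...,2]>120)&(d>0)).astype(np.uint8)
k=max(cv2.findContours(sh,cv2.RETR_EXTERNAL,cv2.CHAIN_APPROX_NONE)[0],key=cv2.contourArea)
r=cv2.minAreaRect(np.array([ray(c,*q[0],.2)[:2] for q in k],np.float32)); print("shelf",r, cv2.boxPoints(r))
print("shelfz",np.median(p[...,2][sh>0]))
# lid: points 
for (u,v) in [(302,127),(399,121),(414,188),(497,197),(222,207),(230,185),(353,160),(353,170),(353,190),(345,180)]:
    print((u,v),im[v,u],p[v,u].round(3))
cv2.imwrite("pics/crop.png",cv2.resize(im[95:250,200:510,::-1],None,fx=2.5,fy=2.5,interpolation=cv2.INTER_CUBIC))
```

```text
cake 297.8593444824219 204.53343200683594 16.275848388671875 [0.4774 0.1396 0.228 ] [0.479  0.142  0.2281]
cake 272.3800048828125 163.5240020751953 16.248754501342773 [0.6003 0.2125 0.228 ] [0.6019 0.2136 0.2282]
cake 424.1875 151.0 16.310684204101562 [ 0.6274 -0.2341  0.228 ] [ 0.6283 -0.2343  0.2242]
cake 599.5 143.11000061035156 58.469940185546875 [ 0.6389 -0.7489  0.228 ] [ 0.8744 -1.3075 -0.7586]
cake 59.5 169.5 91.49053955078125 [0.5971 0.8391 0.228 ] [ 0.8068  1.3799 -0.7639]
shelf ((0.5721492767333984, -0.022723257541656494), (0.3704432249069214, 0.8595273494720459), 3.83890962600708) [[ 0.35856995  0.39367527]
 [ 0.41611657 -0.4639235 ]
 [ 0.7857286  -0.43912178]
 [ 0.72818196  0.418477  ]]
shelfz 0.19936287643005168
(302, 127) [156 147 140] [0.709 0.124 0.228]
(399, 121) [130 115 107] [ 0.719 -0.164  0.23 ]
(414, 188) [71 72 70] [ 0.516 -0.196  0.244]
(497, 197) [186 187 177] [ 0.473 -0.403  0.328]
(222, 207) [19 47 96] [0.46  0.334 0.354]
(230, 185) [ 96 125 102] [0.543 0.341 0.206]
(353, 160) [77 74 72] [ 0.604 -0.024  0.235]
(353, 170) [77 76 72] [ 0.568 -0.021  0.266]
(353, 190) [114 109 104] [ 0.549 -0.034  0.015]
(345, 180) [101  96  93] [0.536 0.003 0.286]
```

View pics/crop.png

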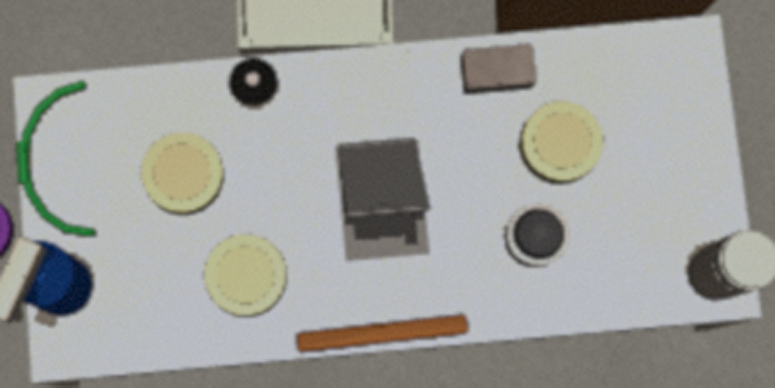

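Call:
arm_command:
  increments:
    - [0,0,-0.03,0]
    - [0.02,0.02,-0.07,8]
    - [0.045,0.047,-0.11,16]
    - [0.07,0.075,-0.11,24]
    - [0.1,0.105,-0.11,32]
    - [0.13,0.137,-0.11,40]
    - [0.16,0.168,-0.11,48]
    - [0.19,0.2,-0.11,56]
    - [0.22,0.231,-0.11,64]
    - [0.25,0.262,-0.11,70]
    - [0.28,0.294,-0.11,73]
    - [0.31,0.325,-0.11,73]
  gripper: 0.0

```text
clock: 1.3
ee_pos: [0.3531, 0.147, 0.3412]
orientation: [0.73, -0.683, -0.0, -0.0]
force: [1.1, 1.1, 0.1]
gripper_width: -0.0001
gripper_force: 0.0
```

```bash
cat >> h.py <<'E'
from scipy.spatial.transform import Rotation as R
N=np.array([.5672,-.0230,.2]); yaw=np.deg2rad(3.84)
S=R.from_euler('z',yaw).as_matrix()
def own(p): return S.T@(np.asarray(p)-N)
def where():
    s=bot.read_state(); r=R.from_quat(s["orientation"]).as_matrix()
    print("t",round(s["clock"],2),"own",own(s["ee_pos"]).round(4),"toolx deg",round(np.degrees(np.arctan2(r[1,0],r[0,0]))-3.84,2),"F",(S.T@s["force"]).round(1),"j",np.round(s["joints"],2),"w",round(float(s["gripper_width"]),3)); return s
E
python3 -c "
from h import *
where()"
```

```text
t 1.3 own [-0.2022  0.184   0.1412] toolx deg -90.01 F [1.2 1.  0.1] j [ 0.81 -0.09 -0.   -0.   -1.66 -0.74] w -0.0
```

Call:
arm_command:
  increments:
    - [0.02,-0.015,0,0]
    - [0.05,-0.035,0,0]
    - [0.08,-0.055,0.01,0]
    - [0.11,-0.075,0.025,0]
    - [0.14,-0.095,0.04,0]
    - [0.165,-0.11,0.055,0]
    - [0.18,-0.12,0.068,0]
    - [0.184,-0.13,0.073,0]
    - [0.184,-0.135,0.073,0]
    - [0.184,-0.135,0.073,0]

```text
clock: 2.3
ee_pos: [0.5006, -0.025, 0.2685]
orientation: [0.731, -0.683, 0.0, -0.0]
force: [0.4, 0.6, 0.2]
gripper_width: -0.0
gripper_force: 0.0
```

Call:
arm_command:
  increments:
    - [0,-0.012,0,0]
    - [0,-0.024,0,0]
    - [0,-0.036,0,0]
    - [0,-0.048,-0.003,0]
    - [0,-0.06,-0.003,0]
    - [0,-0.072,-0.003,0]
    - [0,-0.084,-0.003,0]
    - [0,-0.096,-0.003,0]
    - [0,-0.108,-0.003,0]
    - [0,-0.12,-0.003,0]
    - [0,-0.132,-0.003,0]
    - [0,-0.142,-0.003,0]

```text
clock: 3.5
ee_pos: [0.6449, -0.0154, 0.2762]
orientation: [0.731, -0.682, 0.004, -0.004]
force: [2.8, -0.3, 9.4]
gripper_width: 0.0001
gripper_force: 2.2
```

```bash
python3 -c "
from h import *
where()
im,d,c=snap('wrist'); cv2.imwrite('pics/w1.png',im[:,:,::-1]); np.savez('w1.npz',im=im,d=d); print(c)
im,d,c=snap('top'); p=cloud(c,d); np.savez('top1.npz',im=im,d=d);cv2.imwrite('pics/top1.png',cv2.resize(im[95:250,200:510,::-1],None,fx=2.5,fy=2.5))
"
```

```text
t 3.5 own [0.078  0.0024 0.0762] toolx deg -89.89 F [ 2.8 -0.5  9.4] j [ 0.22  0.44  0.49  0.   -1.61 -0.15] w 0.0
{'fx': 326.32468505875636, 'fy': 326.32468505875636, 'cx': 321.12549939260396, 'cy': 195.93973831053856, 'pose': array([[-0.99761839,  0.06814473,  0.01067008,  0.65126686],
       [-0.06788448, -0.94262668, -0.32687403, -0.09891451],
       [-0.01221684, -0.32681987,  0.94500768,  0.41782608],
       [ 0.        ,  0.        ,  0.        ,  1.        ]])}
```

View pics/w1.png

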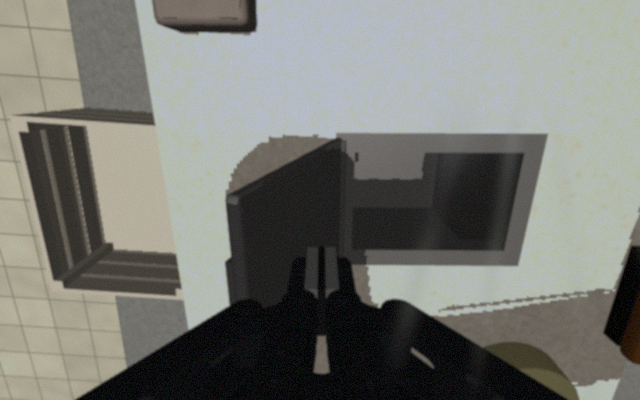

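The lid now leans back at left centre. The neck collar is clear, with outer corners at about (547,133), (520,265) and (336,133). I'll use these to check the neck position.

Run:
```python
from h import *
c=bot.camera_model("wrist")
for q in [(547,133),(520,265),(336,133),(523,153),(503,250),(370,263)]: print(q,own(ray(c,*q,.2)).round(4))
z=np.load('top1.npz'); ct=bot.camera_model("top"); p=(cloud(ct,z['d'])-N)@S
# lid points
for im,pp in((z['im'],p),(None,(cloud(c,np.load('w1.npz')['d'])-N)@S)):
    m=(pp[...,0]>.05)&(pp[...,0]<.17)&(abs(pp[...,1])<.046)&(pp[...,2]>.012)&(pp[...,2]<.125)
    q=pp[m]; print(len(q))
    if len(q)>20:
        for y0 in(-.04,-.03,.03,.04):
            k=q[abs(q[:,1]-y0)<.006]
            if len(k)>10: print(y0,len(k),np.degrees(0),np.polyfit(k[:,2],k[:,0],1).round(3),k.min(0).round(3),k.max(0).round(3))
```

```text
(547, 133) [-0.0674 -0.0505  0.    ]
(520, 265) [-0.0695  0.0483  0.    ]
(336, 133) [ 0.071  -0.0502  0.    ]
(523, 153) [-0.0545 -0.0372  0.    ]
(503, 250) [-0.0544  0.0357  0.    ]
(370, 263) [0.0437 0.0475 0.    ]
266
-0.04 42 0.0 [0.326 0.066] [ 0.068 -0.046  0.015] [ 0.089 -0.034  0.073]
-0.03 35 0.0 [0.326 0.066] [ 0.068 -0.036  0.016] [ 0.086 -0.024  0.064]
0.03 56 0.0 [0.346 0.065] [0.068 0.025 0.013] [0.097 0.034 0.09 ]
0.04 88 0.0 [0.351 0.065] [0.069 0.034 0.013] [0.108 0.046 0.12 ]
16591
-0.04 3099 0.0 [0.341 0.066] [ 0.07  -0.046  0.012] [ 0.111 -0.034  0.121]
-0.03 2872 0.0 [0.341 0.066] [ 0.07  -0.036  0.012] [ 0.111 -0.024  0.121]
```

Call:
arm_command:
  increments:
    - [0,0.015,0,0]
    - [-0.005,0.035,-0.005,0]
    - [-0.025,0.06,-0.005,-5]
    - [-0.05,0.09,-0.005,-10]
    - [-0.08,0.115,-0.005,-16]
    - [-0.11,0.14,-0.005,-22]
    - [-0.14,0.165,-0.005,-28]
    - [-0.165,0.182,0,-34]
    - [-0.19,0.196,0.005,-40]
    - [-0.21,0.205,0.01,-45]
    - [-0.219,0.209,0.015,-45]
    - [-0.219,0.209,0.015,-45]
  gripper: 0.05

```text
clock: 4.8
ee_pos: [0.418, 0.1895, 0.2559]
orientation: [0.936, -0.351, -0.0, 0.0]
force: [-0.1, -1.0, 0.1]
gripper_width: 0.05
gripper_force: 0.0
```

Run:
```python
from h import *
where()
im,d,c=snap('wrist'); cv2.imwrite('pics/w2.png',im[:,:,::-1])
hsv=cv2.cvtColor(im,cv2.COLOR_RGB2HSV)
m=cv2.inRange(hsv,(18,35,70),(38,160,255))
for k in cv2.findContours(m,cv2.RETR_EXTERNAL,cv2.CHAIN_APPROX_NONE)[0]:
    if cv2.contourArea(k)>800:
        (u,v),r=cv2.minEnclosingCircle(k); print(u,v,r,own(ray(c,u,v,.228)).round(4))
```

```text
t 4.8 own [-0.1346  0.222   0.0559] toolx deg -44.92 F [-0.2 -1.   0.1] j [ 0.77  0.07 -0.06 -0.   -1.45  0.09] w 0.05
564.5 322.5 37.10131072998047 [-0.2859  0.1548  0.028 ]
593.0 250.0 56.03580093383789 [-0.2519  0.1151  0.028 ]
303.6064453125 100.44573211669922 117.74821472167969 [-0.0731  0.1745  0.028 ]
63.5 44.5 77.54041290283203 [0.0259 0.2372 0.028 ]
```

View pics/w2.png

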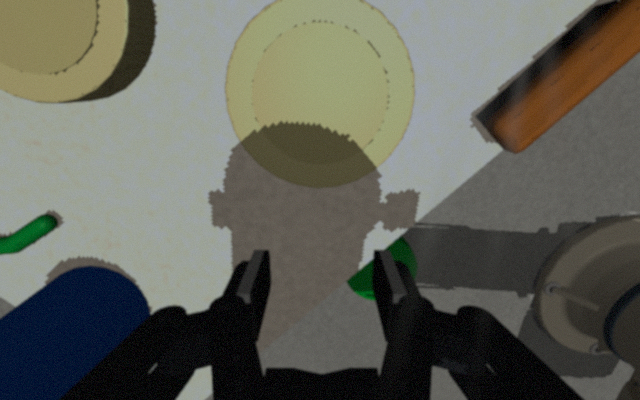

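The wrist view shows the cake centred on the fingers at (320,92), with the spray bottle clear at lower left. Next I descend and push diagonally.

Call:
arm_command:
  increments:
    - [0,0,0.025,0]
    - [0,0,0.045,0]
    - [0.005,0,0.046,0]
    - [0.017,0,0.046,0]
    - [0.03,0,0.046,0]
    - [0.043,0,0.046,0]
    - [0.056,0,0.046,0]
    - [0.069,0,0.046,0]
    - [0.082,0,0.046,0]
    - [0.094,0,0.046,0]
    - [0.105,0,0.046,0]
    - [0.114,0,0.046,0]

```text
clock: 6.05
ee_pos: [0.505, 0.1128, 0.2106]
orientation: [0.936, -0.351, 0.0, -0.0]
force: [-3.7, 4.4, 5.8]
gripper_width: 0.0499
gripper_force: 3.4
```

Call:
arm_command:
  increments:
    - [0.008,0,0,0]
    - [0.015,0,0,0]
    - [0.02,0,0,0]
    - [0.023,0,0,0]
    - [0.023,0,0,0]

```text
clock: 6.55
ee_pos: [0.5222, 0.0976, 0.2103]
orientation: [0.936, -0.351, 0.0, 0.0]
force: [-1.0, 1.1, 2.3]
gripper_width: 0.0499
gripper_force: 1.3
```

```bash
cat >> h.py <<'E'
def cakes(name='wrist',lo=800,vis=0):
    """cake top-face centres (own frame) from depth slab + colour; least-squares circle of fixed radius on hull"""
    from scipy.optimize import least_squares
    im,d,c=snap(name); p=(cloud(c,d)-N)@S; hsv=cv2.cvtColor(im,cv2.COLOR_RGB2HSV)
    m=(cv2.inRange(hsv,(15,30,50),(40,170,255))>0)&(abs(p[...,2]-.028)<.006)
    for k in cv2.findContours(m.astype(np.uint8),cv2.RETR_EXTERNAL,cv2.CHAIN_APPROX_NONE)[0]:
        if cv2.contourArea(k)>(lo if name=='wrist' else 150):
            k=k[:,0]; k=k[(k[:,0]>2)&(k[:,0]<637)&(k[:,1]>2)&(k[:,1]<397)]
            q=np.array([own(ray(c,*x,.228))[:2] for x in k])
            f=least_squares(lambda a:np.hypot(*(q-a).T)-.048,q.mean(0),loss='soft_l1',f_scale=.001)
            print(name,"cake own",f.x.round(4),"res",np.median(abs(f.fun)).round(4),len(k))
    return im
E
python3 - <<'E'
from h import *
where(); im=cakes(); cakes('top')
cv2.imwrite('pics/w3.png',im[:,:,::-1])
E
```

```text
t 6.55 own [-0.0368  0.1234  0.0103] toolx deg -44.97 F [-1.   1.1  2.3] j [ 0.48  0.23  0.02  0.   -1.36  0.37] w 0.05
wrist cake own [0.0498 0.2283] res 0.001 367
wrist cake own [0.0006 0.0875] res 0.0011 682
top cake own [-0.0192  0.0281] res 0.0108 68
top cake own [0.1006 0.2545] res 0.0083 64
top cake own [ 0.0458 -0.2157] res 0.0018 93
```

Call:
arm_command:
  increments:
    - [-0.012,0,0,0]
    - [-0.02,-0.008,0,6]
    - [-0.02,-0.016,0,13]
    - [-0.018,-0.024,0,21]
    - [-0.012,-0.032,0,29]
    - [-0.004,-0.039,0,37]
    - [0.004,-0.0445,0,43]
    - [0.008,-0.0455,0,45]
    - [0.008,-0.0455,0,45]
    - [0.008,-0.0455,0,45]

```text
clock: 7.65
ee_pos: [0.5571, 0.1273, 0.2102]
orientation: [0.731, -0.682, -0.0, 0.0]
force: [0.1, -0.3, -0.5]
gripper_width: 0.0502
gripper_force: 0.0
```

Run:
```python
from h import *
where(); cakes()
```

```text
t 7.65 own [-0.      0.1506  0.0102] toolx deg -89.83 F [ 0.1 -0.3 -0.5] j [ 0.5   0.3   0.12  0.   -1.39 -0.43] w 0.05
wrist cake own [0.0005 0.0874] res 0.001 649
```

Call:
arm_command:
  increments:
    - [0.01,0,0,0]
    - [0.018,0,0,0]
    - [0.026,0,0,0]
    - [0.033,0,0,0]
    - [0.039,0,0,0]
    - [0.044,0,0,0]
    - [0.048,0,0,0]
    - [0.051,0,0,0]
    - [0.054,0,0,0]
    - [0.057,0,0,0]
    - [0.06,0,0,0]
    - [0.062,0,0,0]

```text
clock: 8.9
ee_pos: [0.5619, 0.0654, 0.2104]
orientation: [0.731, -0.683, 0.0, -0.0]
force: [-0.6, 1.6, 1.4]
gripper_width: 0.0501
gripper_force: 1.3
```

Call:
arm_command:
  increments:
    - [0.002,0,0,0]
    - [0.004,0,0,0]
    - [0.006,0,0,0]
    - [0.008,0,0,0]
    - [0.008,0,0,0]
    - [0.008,0,0,0]
    - [0.008,0,0,0]

```text
clock: 9.6
ee_pos: [0.5625, 0.0574, 0.2103]
orientation: [0.731, -0.683, 0.0, -0.0]
force: [0.4, 2.8, 2.3]
gripper_width: 0.05
gripper_force: 1.4
```

Run:
```python
from h import *
where(); im=cakes()
cv2.imwrite('pics/w4.png',im[:,:,::-1])
```

```text
t 9.6 own [0.0007 0.0806 0.0103] toolx deg -89.95 F [0.6 2.8 2.3] j [ 0.38  0.29  0.11  0.   -1.38 -0.31] w 0.05
wrist cake own [0.0015 0.0295] res 0.001 680
```

View pics/w4.png

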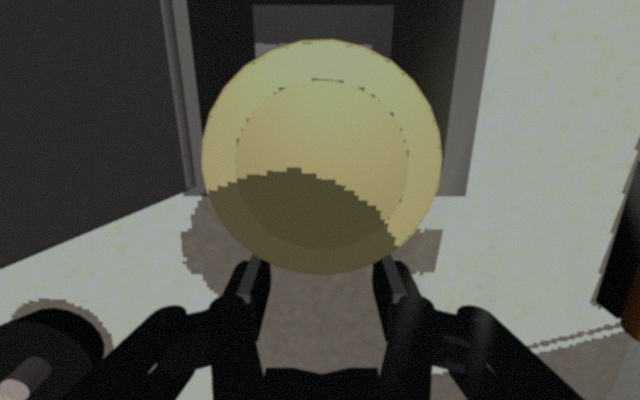

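The cake is at (320,157), overhanging the neck by 7 mm past the edge and held by the fingers. I'll push slightly more and then back off.

Call:
arm_command:
  increments:
    - [0.002,0,0,0]
    - [0.003,0,0,0]
    - [-0.004,0,0,0]
    - [-0.008,0,0,0]
    - [-0.008,0,0,0]
    - [-0.008,0,0,0]

```text
clock: 10.25
ee_pos: [0.5615, 0.0653, 0.2099]
orientation: [0.731, -0.683, -0.0, 0.001]
force: [-1.1, -0.2, 0.0]
gripper_width: 0.0499
gripper_force: 0.0
```

Run:
```python
from h import *
where(); im=cakes()
cv2.imwrite('pics/w5.png',im[:,:,::-1])
```

```text
t 10.25 own [0.0002 0.0885 0.0099] toolx deg -89.93 F [-1.1 -0.2  0. ] j [ 0.39  0.29  0.11  0.   -1.38 -0.32] w 0.05
```

Call:
arm_command:
  increments:
    - [-0.01,0,-0.02,0]
    - [-0.03,-0.005,-0.04,0]
    - [-0.055,-0.012,-0.05,3]
    - [-0.085,-0.024,-0.05,7]
    - [-0.115,-0.036,-0.05,11]
    - [-0.145,-0.048,-0.05,15]
    - [-0.175,-0.061,-0.05,19]
    - [-0.2,-0.072,-0.05,19.5]
    - [-0.2155,-0.076,-0.05,19.5]
    - [-0.2155,-0.076,-0.045,19.5]
    - [-0.2155,-0.076,-0.045,19.5]

```text
clock: 11.4
ee_pos: [0.6226, 0.2854, 0.2539]
orientation: [-0.605, 0.796, 0.0, -0.001]
force: [0.5, 0.0, 0.5]
gripper_width: 0.0501
gripper_force: 0.0
```

Run:
```python
from h import *
where(); im=cakes()
im,d,c=snap('top'); p=(cloud(c,d)-N)@S; h=cv2.cvtColor(im,cv2.COLOR_RGB2HSV)
m=(abs(p[...,0])<.05)&(abs(p[...,1])<.033); print("neck z",np.percentile(p[...,2][m],[5,25,50,75,95]).round(3))
```

```text
t 11.4 own [0.076  0.304  0.0539] toolx deg -109.43 F [ 0.5 -0.   0.5] j [ 0.66  0.54  0.59 -0.   -1.63 -0.93] w 0.05
wrist cake own [0.0495 0.232 ] res 0.0008 463
neck z [-0.167 -0.163 -0.161 -0.158 -0.155]
```

Call:
arm_command:
  increments:
    - [0,0,0.025,0]
    - [0,0,0.043,0]
    - [0.008,0,0.044,0]
    - [0.02,0,0.044,0]
    - [0.033,0,0.044,0]
    - [0.046,0,0.044,0]
    - [0.06,0,0.044,0]
    - [0.074,0,0.044,0]
    - [0.088,0,0.044,0]
    - [0.102,0,0.044,0]
    - [0.116,0,0.044,0]
    - [0.128,0,0.044,0]

```text
clock: 12.7
ee_pos: [0.5888, 0.1617, 0.2123]
orientation: [-0.605, 0.797, -0.0, 0.001]
force: [1.4, 5.6, 5.8]
gripper_width: 0.0498
gripper_force: 3.4
```

Call:
arm_command:
  increments:
    - [0.012,0,0,0]
    - [0.023,0,0,0]
    - [0.032,0,0,0]
    - [0.039,0,0,0]
    - [0.0425,0,0,0]
    - [0.0425,0,0,0]

```text
clock: 13.3
ee_pos: [0.5772, 0.1206, 0.2121]
orientation: [-0.604, 0.797, -0.0, 0.001]
force: [1.3, 2.5, 3.0]
gripper_width: 0.0501
gripper_force: 2.2
```

Run:
```python
from h import *
where(); im=cakes()
```

```text
t 13.3 own [0.0196 0.1426 0.0121] toolx deg -109.47 F [1.5 2.4 3. ] j [ 0.47  0.34  0.18  0.   -1.41 -0.74] w 0.05
wrist cake own [0.0032 0.0947] res 0.0011 670
```

Call:
arm_command:
  increments:
    - [-0.008,0,0,0]
    - [-0.014,0.007,0.001,-6]
    - [-0.012,0.014,0.002,-13]
    - [-0.005,0.0205,0.002,-19.5]
    - [-0.005,0.0205,0.002,-19.5]
    - [-0.005,0.0205,0.002,-19.5]

```text
clock: 13.95
ee_pos: [0.5583, 0.1314, 0.2086]
orientation: [0.73, -0.684, -0.0, 0.001]
force: [0.0, -0.5, 0.1]
gripper_width: 0.05
gripper_force: 0.0
```

Run:
```python
from h import *
where(); im=cakes()
```

```text
t 13.95 own [0.0014 0.1546 0.0086] toolx deg -90.13 F [-0.  -0.5  0.1] j [ 0.5   0.31  0.13  0.   -1.39 -0.44] w 0.05
wrist cake own [0.0036 0.0949] res 0.001 708
```

Call:
arm_command:
  increments:
    - [0.01,0,0,0]
    - [0.019,0,0,0]
    - [0.028,0,0,0]
    - [0.036,0,0,0]
    - [0.043,0,0,0]
    - [0.048,0,0,0]
    - [0.053,0,0,0]
    - [0.057,0,0,0]
    - [0.061,0,0,0]
    - [0.064,0,0,0]
    - [0.067,0,0,0]
    - [0.069,0,0,0]

```text
clock: 15.2
ee_pos: [0.5636, 0.0629, 0.2095]
orientation: [0.731, -0.683, 0.0, -0.0]
force: [0.1, 3.1, 1.2]
gripper_width: 0.05
gripper_force: 1.5
```

Call:
arm_command:
  increments:
    - [0.002,0,0,0]
    - [0.004,0,0,0]
    - [0.006,0,0,0]
    - [0.008,0,0,0]
    - [0.008,0,0,0]
    - [0.002,0,0,0]
    - [-0.004,0,0,0]
    - [-0.006,0,0,0]
    - [-0.006,0,0,0]
    - [-0.006,0,0,0]

```text
clock: 16.2
ee_pos: [0.5629, 0.0689, 0.2092]
orientation: [0.731, -0.683, 0.0, 0.0]
force: [-0.4, -0.8, -0.1]
gripper_width: 0.0498
gripper_force: 0.0
```

```bash
cat >> h.py <<'E'
def neck(n='top'):
    im,d,c=snap(n); p=(cloud(c,d)-N)@S
    m=(abs(p[...,0])<.05)&(abs(p[...,1])<.033)&(d>0); print("neck z",m.sum(),np.percentile(p[...,2][m],[5,25,50,75,95]).round(3)); return im
E
python3 - <<'E'
from h import *
where(); im=cakes(); neck('wrist')
E
```

```text
t 16.2 own [0.0019 0.092  0.0092] toolx deg -89.93 F [-0.4 -0.8 -0.1] j [ 0.4   0.3   0.11  0.   -1.38 -0.33] w 0.05
neck z 9294 [-0.133 -0.133 -0.132 -0.132 -0.131]
```

Call:
arm_command:
  increments:
    - [-0.008,0,-0.02,0]
    - [-0.008,0.01,-0.05,3]
    - [0,0.02,-0.071,11]
    - [0.015,0.032,-0.071,19]
    - [0.035,0.032,-0.071,27.5]
    - [0.06,0.032,-0.071,36]
    - [0.09,0.032,-0.071,44.5]
    - [0.12,0.032,-0.071,53]
    - [0.15,0.032,-0.071,61.5]
    - [0.18,0.032,-0.071,70]
    - [0.2,0.032,-0.071,78.5]
    - [0.212,0.032,-0.071,87]

```text
clock: 17.5
ee_pos: [0.5452, -0.1466, 0.2802]
orientation: [-0.056, 0.998, -0.0, -0.0]
force: [-0.2, 0.2, 0.7]
gripper_width: 0.0498
gripper_force: 0.0
```

Run:
```python
from h import *
where(); im=cakes('top')
```

```text
t 17.5 own [-0.0302 -0.1219  0.0802] toolx deg -177.4 F [-0.2  0.2  0.7] j [ 0.01  0.28  0.26  0.   -1.55 -1.47] w 0.05
```

Call:
arm_command:
  increments:
    - [-0.005,-0.01,0,-8]
    - [-0.015,-0.03,0,-16]
    - [-0.025,-0.05,0,-24]
    - [-0.035,-0.07,0,-32]
    - [-0.045,-0.09,0,-40]
    - [-0.053,-0.11,0,-48]
    - [-0.06,-0.13,0,-56]
    - [-0.065,-0.15,0,-64]
    - [-0.0685,-0.163,0,-72]
    - [-0.0685,-0.169,0.01,-80]
    - [-0.0685,-0.169,0.02,-87]
    - [-0.0685,-0.169,0.025,-87]

```text
clock: 18.75
ee_pos: [0.6335, -0.3042, 0.2539]
orientation: [0.731, -0.682, -0.001, 0.0]
force: [0.5, 0.3, 0.6]
gripper_width: 0.0502
gripper_force: 0.0
```

Run:
```python
from h import *
where(); im=cakes('top'); cakes('wrist')
cv2.imwrite('pics/t6.png',cv2.resize(im[95:250,200:510,::-1],None,fx=2.5,fy=2.5))
```

```text
t 18.75 own [ 0.0473 -0.2851  0.0539] toolx deg -89.82 F [0.5 0.3 0.6] j [-0.23  0.58  0.67 -0.   -1.66  0.3 ] w 0.05
wrist cake own [ 0.0469 -0.2178] res 0.0054 385
```

View pics/t6.png

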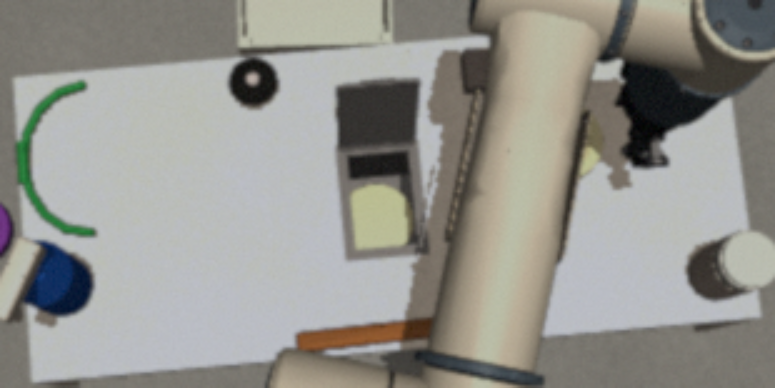

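Call:
arm_command:
  increments:
    - [0,0.001,0.025,0]
    - [0,0.001,0.044,0]
    - [-0.005,0.001,0.045,0]
    - [-0.015,0.001,0.045,0]
    - [-0.025,0.001,0.045,0]
    - [-0.036,0.001,0.045,0]
    - [-0.047,0.001,0.045,0]
    - [-0.057,0.001,0.045,0]
    - [-0.065,0.001,0.045,0]
    - [-0.071,0.001,0.045,0]
    - [-0.073,0.001,0.045,0]
    - [-0.073,0.001,0.045,0]

```text
clock: 20.05
ee_pos: [0.6279, -0.2314, 0.2105]
orientation: [0.731, -0.683, 0.0, -0.0]
force: [-0.3, -2.6, 1.9]
gripper_width: 0.0503
gripper_force: 1.4
```

Run:
```python
from h import *
where(); cakes('wrist',200);cakes('scene'); cakes('top')
```

```text
t 20.05 own [ 0.0466 -0.212   0.0105] toolx deg -89.94 F [-0.5 -2.6  1.9] j [-0.12  0.5   0.43 -0.   -1.49  0.19] w 0.05
wrist cake own [ 0.0501 -0.1611] res 0.0036 512
scene cake own [ 0.1394 -0.1511] res 0.0052 57
scene cake own [ 0.0493 -0.1621] res 0.0035 92
top cake own [ 0.0468 -0.1933] res 0.0088 90
```

Call:
arm_command:
  increments:
    - [0.01,0,0,0]
    - [0.013,-0.007,0,-6]
    - [0.012,-0.015,0,-13]
    - [0.008,-0.022,0,-20]
    - [0.004,-0.0245,0,-23.3]
    - [0.003,-0.0245,0,-23.3]
    - [0.003,-0.0245,0,-23.3]

```text
clock: 20.9
ee_pos: [0.6521, -0.233, 0.2094]
orientation: [0.853, -0.522, -0.001, 0.0]
force: [-0.1, -0.1, -0.1]
gripper_width: 0.0499
gripper_force: 0.0
```

Run:
```python
from h import *
where(); im=cakes('wrist',200);cakes('scene'); cakes('top')
cv2.imwrite('pics/w7.png',im[:,:,::-1])
```

```text
t 20.9 own [ 0.0706 -0.2152  0.0094] toolx deg -66.75 F [-0.1 -0.1 -0.1] j [-0.12  0.56  0.51 -0.   -1.53  0.59] w 0.05
wrist cake own [ 0.0475 -0.1607] res 0.0033 461
scene cake own [ 0.1376 -0.1502] res 0.0066 65
scene cake own [ 0.0492 -0.1603] res 0.0022 85
top cake own [ 0.044  -0.1826] res 0.0103 93
```

View pics/w7.png

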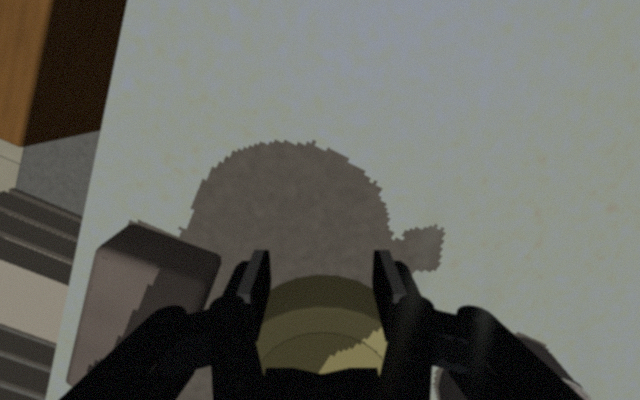

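The cake at (320,330) lies centred behind the fingers, and the pumice at (150,290) is clear. Next I push it along −tool x.

Call:
arm_command:
  increments:
    - [-0.008,0,0,0]
    - [-0.018,0,0,0]
    - [-0.029,0,0,0]
    - [-0.041,0,0,0]
    - [-0.053,0,0,0]
    - [-0.065,0,0,0]
    - [-0.077,0,0,0]
    - [-0.088,0,0,0]
    - [-0.098,0,0,0]
    - [-0.107,0,0,0]
    - [-0.114,0,0,0]
    - [-0.119,0,0,0]

```text
clock: 22.25
ee_pos: [0.5978, -0.1266, 0.2104]
orientation: [0.854, -0.521, 0.0, -0.0]
force: [-0.4, -1.0, -0.3]
gripper_width: 0.0499
gripper_force: 0.6
```

Run:
```python
from h import *
where(); im=cakes('wrist',200);im=cakes('scene'); cakes('top')
```

```text
t 22.25 own [ 0.0236 -0.1054  0.0104] toolx deg -66.64 F [-0.4 -1.  -0.3] j [ 0.05  0.38  0.24  0.   -1.42  0.43] w 0.05
wrist cake own [ 0.0128 -0.0548] res 0.009 404
scene cake own [ 0.1534 -0.1514] res 0.005 64
scene cake own [ 0.0045 -0.0558] res 0.0019 74
top cake own [ 0.0035 -0.0647] res 0.0054 113
```

Call:
arm_command:
  increments:
    - [0.01,0,0,0]
    - [0.014,0.007,0,6]
    - [0.013,0.014,0,13]
    - [0.008,0.021,0,20]
    - [0.003,0.0255,0,23.4]
    - [0.003,0.0255,0,23.4]
    - [0.003,0.0255,0,23.4]

```text
clock: 23.1
ee_pos: [0.5771, -0.142, 0.2102]
orientation: [0.731, -0.683, 0.0, 0.0]
force: [-0.3, 0.4, 1.0]
gripper_width: 0.0499
gripper_force: 0.0
```

Run:
```python
from h import *
where(); im=cakes('wrist',200);cakes('scene'); cakes('top')
```

```text
t 23.1 own [ 0.0019 -0.1194  0.0102] toolx deg -89.98 F [-0.2  0.4  1. ] j [ 0.02  0.35  0.19  0.   -1.41  0.05] w 0.05
wrist cake own [ 0.0054 -0.0532] res 0.0076 367
scene cake own [ 0.146  -0.1515] res 0.0053 55
scene cake own [ 0.0038 -0.0559] res 0.0019 71
scene cake own [ 0.1021 -1.8672] res 0.0844 228
top cake own [-0.0134 -0.0876] res 0.0046 84
```

Call:
arm_command:
  increments:
    - [-0.007,0,0,0]
    - [-0.013,0,0,0]
    - [-0.018,0,0,0]
    - [-0.022,0,0,0]
    - [-0.025,0,0,0]
    - [-0.028,0,0,0]
    - [-0.03,0,0,0]
    - [-0.032,0,0,0]
    - [-0.034,0,0,0]
    - [-0.036,0,0,0]
    - [-0.038,0,0,0]
    - [-0.04,0,0,0]

```text
clock: 24.45
ee_pos: [0.5742, -0.1016, 0.2106]
orientation: [0.73, -0.683, 0.0, -0.0]
force: [0.3, -3.2, 2.8]
gripper_width: 0.0501
gripper_force: 1.5
```

Call:
arm_command:
  increments:
    - [0,0,0,0]
    - [0.006,0,0,0]
    - [0.012,0,0,0]
    - [0.014,0,0,0]
    - [0.014,0,0,0]

```text
clock: 24.95
ee_pos: [0.5749, -0.1159, 0.21]
orientation: [0.73, -0.684, -0.0, 0.0]
force: [0.6, 0.2, 0.1]
gripper_width: 0.0498
gripper_force: 0.0
```

Run:
```python
from h import *
where(); im=cakes('wrist',200);cakes('scene'); neck('top')
```

```text
t 24.95 own [ 0.0015 -0.0932  0.01  ] toolx deg -90.09 F [0.6 0.1 0.1] j [ 0.07  0.33  0.16 -0.   -1.4  -0.  ] w 0.05
scene cake own [ 0.14   -0.1511] res 0.0056 58
neck z 1289 [0.374 0.403 0.412 0.416 0.42 ]
```

Call:
arm_command:
  increments:
    - [0.003,0,-0.03,0]
    - [0.003,0,-0.07,0]
    - [0,0,-0.11,0]
    - [0,0,-0.15,0]
    - [0,0,-0.16,0]
  gripper: 0.085

```text
clock: 25.6
ee_pos: [0.5758, -0.1159, 0.3756]
orientation: [0.73, -0.683, 0.004, -0.002]
force: [0.3, -0.1, 1.2]
gripper_width: 0.0847
gripper_force: 0.0
```

Run:
```python
from h import *
where(); neck('scene'); im=neck('top'); cakes('scene')
cv2.imwrite('pics/t8.png',cv2.resize(im[95:250,200:510,::-1],None,fx=2.5,fy=2.5))
im,d,c=snap('scene');cv2.imwrite('pics/s8.png',cv2.resize(im[130:280,200:420,::-1],None,fx=3,fy=3,interpolation=cv2.INTER_CUBIC))
```

```text
t 25.6 own [ 0.0023 -0.0933  0.1756] toolx deg -90.06 F [ 0.3 -0.2  1.2] j [ 0.07  0.34  0.59  0.   -1.81 -0.  ] w 0.085
neck z 642 [0.519 0.546 0.567 0.581 0.586]
neck z 1737 [0.549 0.567 0.576 0.581 0.584]
scene cake own [ 0.1413 -0.1514] res 0.0071 60
```

View pics/s8.png

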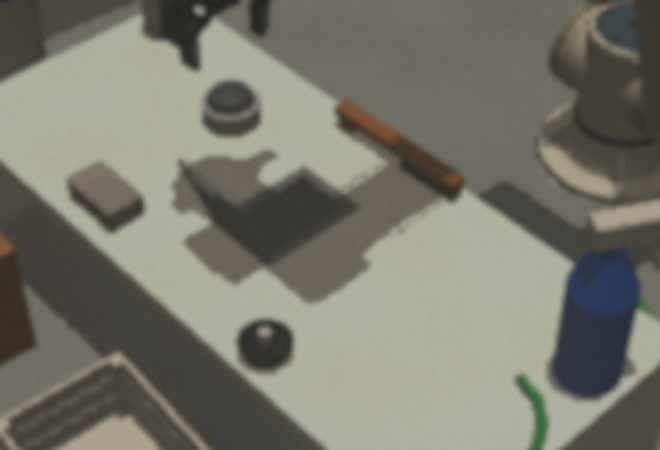

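The neck at (310,205) is clear and no cakes are left on the shelf. I'll move above the lid and check the compartment depth.

Call:
arm_command:
  increments:
    - [-0.02,-0.018,0,0]
    - [-0.04,-0.036,0,0]
    - [-0.06,-0.054,0,0]
    - [-0.08,-0.072,0,0]
    - [-0.093,-0.083,0,0]
    - [-0.093,-0.083,0,0]
    - [-0.093,-0.083,0,0]

```text
clock: 26.5
ee_pos: [0.6515, -0.017, 0.3686]
orientation: [0.73, -0.683, -0.001, 0.001]
force: [0.4, -0.2, -0.1]
gripper_width: 0.0849
gripper_force: 0.0
```

Run:
```python
from h import *
where(); im=neck('wrist'); im,d,c=snap('wrist')
p=(cloud(c,d)-N)@S
m=(p[...,0]>.05)&(p[...,0]<.17)&(abs(p[...,1])<.046)&(p[...,2]>.012)&(p[...,2]<.125)
q=p[m]; print(len(q),np.polyfit(q[:,2],q[:,0],1),q.max(0))
cv2.imwrite('pics/w9.png',im[:,:,::-1])
```

```text
t 26.5 own [0.0845 0.0003 0.1686] toolx deg -90.02 F [ 0.4 -0.2 -0.1] j [ 0.21  0.51  0.84 -0.   -1.9  -0.15] w 0.085
neck z 15545 [-0.104  0.199  0.233  0.239  0.251]
7013 [0.37136773 0.06383117] [0.11581774 0.04567567 0.12186827]
```

View pics/w9.png

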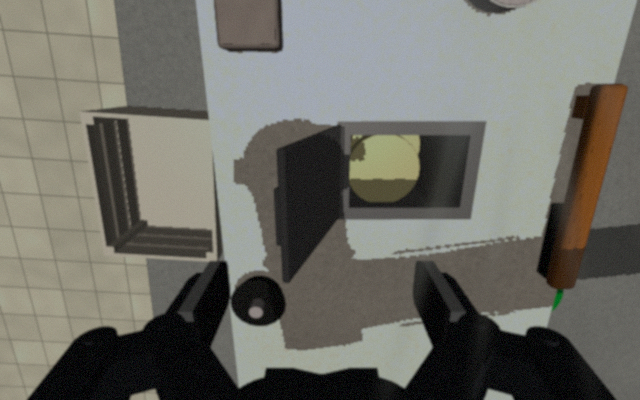

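Call:
arm_command:
  increments:
    - [0,0,0.025,0]
    - [0,0,0.055,0]
    - [0,0,0.08,0]
    - [0,0,0.093,0]
    - [0,0,0.093,0]
    - [0,0.012,0.093,0]
    - [0,0.024,0.093,0]
    - [0,0.037,0.093,0]
    - [0,0.05,0.093,0]
    - [0,0.063,0.093,0]
    - [0,0.076,0.093,0]
    - [0,0.088,0.093,0]

```text
clock: 27.8
ee_pos: [0.5638, -0.0235, 0.2791]
orientation: [0.73, -0.684, 0.001, -0.001]
force: [1.3, -0.1, -1.0]
gripper_width: 0.085
gripper_force: 0.4
```

Call:
arm_command:
  increments:
    - [0,0.012,0,0]
    - [0,0.022,0.003,0]
    - [0,0.032,0.009,0]
    - [0,0.04,0.017,0]
    - [0,0.047,0.026,0]
    - [0,0.052,0.035,0]
    - [0,0.056,0.043,0]
    - [0,0.058,0.05,0]
    - [0,0.058,0.05,0]

```text
clock: 28.7
ee_pos: [0.5055, -0.027, 0.2269]
orientation: [0.73, -0.683, -0.0, 0.0]
force: [-1.4, 1.0, 0.6]
gripper_width: 0.0852
gripper_force: 0.0
```

Run:
```python
from h import *
where(); im,d,c=snap('wrist')
p=(cloud(c,d)-N)@S
m=(p[...,0]>-.06)&(p[...,0]<.06)&(p[...,1]<-.01)&(p[...,1]>-.045)&(p[...,2]>.005)&(p[...,2]<.13)
q=p[m]; print(len(q),np.polyfit(q[:,0],q[:,2],1),q.min(0),q.max(0))
cv2.imwrite('pics/w10.png',im[:,:,::-1])
```

```text
t 28.7 own [-0.0618  0.0001  0.0269] toolx deg -90.06 F [-1.4  1.1  0.6] j [ 0.26  0.17 -0.01 -0.   -1.39 -0.19] w 0.085
25492 [-0.55043012  0.05540796] [-0.05998841 -0.04499482  0.00898148] [ 0.05999897 -0.01000007  0.11661423]
```

Call:
arm_command:
  increments:
    - [0,0,-0.03,0]
    - [0,0,-0.065,0]
    - [0,-0.008,-0.08,0]
    - [0,-0.02,-0.08,0]
    - [0,-0.03,-0.08,0]
    - [0,-0.03,-0.08,0]
    - [0,-0.03,-0.08,0]
  gripper: 0.0

```text
clock: 29.45
ee_pos: [0.5358, -0.0249, 0.3066]
orientation: [0.73, -0.683, -0.0, 0.001]
force: [0.2, 0.3, -0.0]
gripper_width: 0.0003
gripper_force: 0.0
```

Call:
arm_command:
  increments:
    - [0,0,0.015,0]
    - [0,0,0.03,0]
    - [0,0,0.042,0]
    - [0,0,0.053,0]
    - [0,0,0.063,0]
    - [0,0,0.073,0]
    - [0,0,0.082,0]
    - [0,0,0.088,0]
    - [0,0,0.093,0]
    - [0,0,0.096,0]
    - [0,0,0.096,0]

```text
clock: 30.55
ee_pos: [0.5359, -0.0248, 0.211]
orientation: [0.73, -0.683, -0.0, 0.0]
force: [0.7, 0.1, -0.2]
gripper_width: -0.0001
gripper_force: 0.0
```

Run:
```python
from h import *
where()
```

```text
t 30.55 own [-0.0314  0.0003  0.011 ] toolx deg -90.05 F [ 0.7  0.1 -0.2] j [ 0.25  0.24  0.03 -0.   -1.37 -0.18] w -0.0
```

Call:
arm_command:
  increments:
    - [0,0,0.001,0]
    - [0,0,0.002,0]
    - [0,0,0.003,0]
    - [0,0,0.004,0]
    - [0,0,0.005,0]
    - [0,0,0.005,0]

```text
clock: 31.15
ee_pos: [0.536, -0.0249, 0.207]
orientation: [0.73, -0.683, 0.0, -0.0]
force: [-2.2, -0.1, 5.5]
gripper_width: -0.0
gripper_force: 2.3
```

Run:
```python
from h import *
where()
im,d,c=snap('wrist'); p=(cloud(c,d)-N)@S
m=(p[...,0]>-.06)&(p[...,0]<.06)&(p[...,1]<-.025)&(p[...,1]>-.045)
q=p[m]; print(len(q),np.polyfit(q[:,0],q[:,2],1),q.min(0),q.max(0))
```

```text
t 31.15 own [-0.0313  0.0002  0.007 ] toolx deg -90.04 F [-2.2  0.   5.5] j [ 0.25  0.24  0.02  0.   -1.36 -0.18] w -0.0
10618 [0.00194856 0.00697202] [-0.05999208 -0.0449997   0.00435022] [ 0.05998354 -0.02500109  0.0094805 ]
```

The lid lies flat, with its slope about 0 and its top at 7 mm. I'll press 2 mm more and then withdraw upward.

Call:
arm_command:
  increments:
    - [0,0,0.001,0]
    - [0,0,0.002,0]
    - [0,0,0.002,0]
    - [0,0,-0.01,0]
    - [0,0,-0.04,0]
    - [0,0,-0.08,0]
    - [0,0.02,-0.12,0]
    - [0,0.04,-0.12,0]
    - [0,0.04,-0.12,0]

```text
clock: 32.1
ee_pos: [0.4953, -0.0276, 0.3286]
orientation: [0.73, -0.683, 0.001, -0.002]
force: [-0.5, 0.2, -1.1]
gripper_width: 0.0002
gripper_force: 0.0
```

Run:
```python
from h import *
where()
im,d,c=snap('wrist'); p=(cloud(c,d)-N)@S
m=(p[...,0]>-.06)&(p[...,0]<.06)&(p[...,1]<-.005)&(p[...,1]>-.045)
q=p[m]; s=np.polyfit(q[:,0],q[:,2],1); print(len(q),s,q.min(0),q.max(0))
if abs(s[0])<.04: print(bot.hand_in())
```

```text
t 32.1 own [-0.072   0.0002  0.1286] toolx deg -90.05 F [-0.5  0.2 -1.1] j [ 0.26  0.13  0.2   0.   -1.63 -0.19] w 0.0
16766 [-1.82112762  0.07554941] [-0.05999494 -0.04499203  0.00290333] [ 0.05997547 -0.00500028  0.21604992]
```

Run:
```python
from h import *
im,d,c=snap('wrist'); p=(cloud(c,d)-N)@S
m=(p[...,0]>-.06)&(p[...,0]<.06)&(p[...,1]<-.005)&(p[...,1]>-.045)&(p[...,2]<.09)
q=p[m]; s=np.polyfit(q[:,0],q[:,2],1); print(len(q),s,q.min(0),q.max(0))
if abs(s[0])<.04 and len(q)>5000: print(bot.hand_in())
```

```text
6993 [-0.00395126  0.00595781] [-0.05984093 -0.04492293  0.00343221] [ 0.05994509 -0.00502118  0.01172663]
the job is handed in; nothing more can be done
None
```

I handed the job in at about 32 s: the lid was flipped back, all three cakes were dropped through the neck, and the lid measured flat shut. No bystander appeared disturbed in the views I took, but I did not re-measure their positions, and the hand-in returned no verdict.

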